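# Lay the standing notebook down on the scanner glass, shut the lid and start the scan

### The job

Scan the front cover of the green notebook that stands on edge on the scanner's glass. With a gentle fingertip push high on its back cover, tip it over toward the lid's hinge, so that it lies flat, cover down, wholly on the glass inside the raised frame; then push the open lid over from behind so that it comes down level on the notebook, and after that press the round button on the front panel fully down and let it go. Do not grip, lift or carry anything, and leave the other things on the desk where they are.

Things in the scene. Friction and masses are not known exactly. Their poses are not given: they have to be found in the camera images.
- scanner: compact A5 flatbed scanner, pale plastic, fixed; 305 mm long (its x, away from the robot at yaw 0), 195 wide (y, to the left), 38 high; origin at the centre of its underside. Its frame stands 4 mm above the glass all round: 15 mm wide at the right (-y), 30 at the left (hinge side), 20 at the rear; the front 70 mm are the button panel (the shut lid leaves the front 60 mm free).
- glass_center (a point): centre of the glass, on its upper face (34 mm above the desk); axes as the scanner's. The glass measures 215 mm along x and 150 mm along y.
- notebook_center (a point): centre of the dark green notebook, 104x140x15 mm, 0.24 kg, loose. It stands on a long edge on the glass, 5 to 11 mm from the right (-y) frame and parallel to it; centre 52 mm above the glass. Own z: out of the front cover (at first level, to the scanner's +y); x: along the 104 side (at first up); y: along the 140 side. Tipped without slipping it comes to lie mid-width on the glass.
- lid (a joint): opening angle of the scanner lid, rad: 0 level, 1.57 upright, 1.85 leaning right back (stop). It starts open at 1.65 to 1.85. The hinge is a little stiff and damped: near upright the lid stays put; pushed some 0.25 rad past upright toward the glass it sinks shut by itself in about 2 s. The hinge also lifts by up to 22 mm, so the lid can lie level on something thick.
- lid_hinge (a point): point on the hinge line, midway along the lid, 46 mm above the desk at the scanner's left (+y) side; axes as the scanner's, the line runs along x. The lid is a plate 236 mm along x, 12 thick, reaching 185 mm from the line, plus a 60 mm wide finger lip to 193. Open, its outer face looks left (+y), 9 mm beyond the line.
- lid_edge (a point): middle of the lid's free edge (tip of the finger lip), 193 mm from the hinge line; about 240 mm above the desk while the lid stands open.
- scan_button (a joint): how far the scan button is pressed, m: 0 released, 0.005 fully down (spring, about 4 N when fully down; it comes back up when let go).
- scan_button_top (a point): centre of the top of the scan button, the one round button (24 mm across) on the front panel, pressed straight down. The two small flat bars beside it do not move.
- glue_stick: standing glue stick with cap, 26 mm across, 76 tall, on the desk just right of the scanner, mm; loose bystander, origin at the centre of its underside; stays where it is
- usb_stick: memory stick 56x18x8, on the desk just right of the scanner, mm; loose bystander, origin at the centre of its underside; stays where it is
- binder_clip_1: black binder clip 26x32x36 with wire arms, on the desk just right of the scanner, mm; loose bystander, origin at the centre of its underside; stays where it is
- stapler: desk stapler 145x36x43, at the right end of the desk, mm; loose bystander, origin at the centre of its underside; stays where it is
- calculator: pocket calculator 128x78x14, left of the scanner near the front edge, mm; loose bystander, origin at the centre of its underside; stays where it is
- mug: striped mug 86 across, 90 tall, left of the scanner, mm; loose bystander, origin at the centre of its underside; stays where it is
- eraser: block eraser 60x24x13, near the front edge, left of the scanner, mm; loose bystander, origin at the centre of its underside; stays where it is
- lid_lift: the lid with its two hinge posts, as one  origin on the hinge line at the scanner's mid-length, axes as the scanner's; rises when the hinge lifts
- notebook: the same notebook: origin at the middle of its back cover, axes as notebook_center
Not all that is in view belongs to the job. What is shaped like the notebook but yellow is not meant.

How it is judged:
By the outcome, as a careful person would: the job done as asked, in the order asked, and still so for the second after the job is handed in, with the robot touching nothing.
It also fails if it takes over 48 s, if anything falls off the work surface, if the arm or the gripper's body presses on something with over 40 N, if the wrist force passes 120 N, or if a joint passes its speed limit or range.

### The arm

A 6-joint arm with a two-finger parallel gripper is mounted at the origin on a cart in front of the work surface, level with it; the furniture and walls round the work are solid. World frame = base frame: x ahead of the robot, y to its left, z up, the work surface at z = 0. Lengths are in m, angles in rad, forces in N, time in s.
With the tool pointing down it reaches from about 0.325 to 0.925 m from the base axis. Payload 3.1 kg.
Tool frame: the origin (TCP) lies at the very end of the fingers, on their centre line; the grasp point (between the pads) lies 19 mm behind it; z points along the fingers, y is the line along which they close (so a half turn about z gives the same grasp; the last joint's range is limited). The gripper opens to 85 mm and grips with 20 to 120 N. Pads are 22 mm wide; open, the fingers measure 114 mm over their backs; the gripper's body (76 mm by 85 mm) begins 54 mm behind the grasp point. The pads swing forward as they close: fully open they stand 13 mm farther back than shut.
Start: joints at [-1.357, 0.217, 1.613, -0, 1.311, -0.112], TCP at [0.2, -0.592, 0.231] pointing down, gripper open.
Joint ranges: [-2.75, 2.75], [-0.78, 2.1], [0.31, 2.55], [-1.13, 4.27], [0.13, 2.63], [-2.58, 2.58]. Speed limits (rad/s): [2.79, 2.79, 3.14, 3.14, 3.14, 3.14].

### API

Orientations are given as a rotation vector (axis times angle).
In Python, from workcell import bot, claw, camera gives the robot as it stands. Calls block until the motion is done:
- bot.move_ptp(position, orientation): joint-space move of the TCP to a pose.
- bot.move_linear(position, velocity=0.15, ori=None): straight line of the TCP; ori=None keeps the orientation; velocity is the mean speed in m/s.
- bot.goto_joints(angles): joint-space move.
- claw.gripper_to(opening, f_grip=None): finger opening in m; f_grip is the grip in N (None keeps the last); returns when the fingers have stopped.
- bot.pause(seconds).
- bot.solve_ik(position, orientation): joint angles nearest the present ones, or None.
- camera(name): name is "scene" or "top" or "wrist"; returns a dict with "frame" (400x640x3 uint8, red, green, blue), "mtx" (3x3 intrinsics, pixels), "R" (3x3) and "t" (3): a world point X has camera coordinates R X + t. Camera axes: x right, y down, z forward; pixel columns grow to the right and rows downward; lengths in m; the calibration is good to about 2 mm. The wrist camera is an equidistant fisheye: a pixel r from the principal point sees the ray r / f radians off the axis. A picture is of the moment at which its call begins. There is no depth.
A pose or a line that the arm cannot do raises bot.PlanningError and nothing moves.
- bot.job_done(): hands the job in; it is judged then, once.
Readings, each from a call of its own:
- bot.current_time_s(): time.
- bot.current_joint_positions(): joint angles.
- bot.current_joint_velocities(): joint speeds.
- bot.current_tau(): joint torques, N m.
- bot.current_tool_pos(): TCP position.
- bot.current_tcp_rot(): TCP orientation.
- bot.current_force(): force on the tool from outside, world axes, zero at the start.
- bot.current_torque(): the same for the moment, N m.
- bot.current_opening(): finger opening in m.
- bot.current_grip_force(): force on a finger pad.
Only numpy, scipy, OpenCV 4.12 (cv2) and the standard library are available. Lean on these libraries where they do the work, as an engineer would, in place of code of your own. Each camera call takes 0.05 s, during which the arm holds its last target. There are 200 camera calls.

## Working session

There is one attempt and no reset: what is moved stays moved. The work goes in short steps, each a Python script; the robot and the scene stay as the last script left them, time stands still between calls to the robot, and variables do not carry over. Pictures are saved under pics/ and viewed, at most 10 in all, crops included, and the job is handed in when it is done.

```bash
mkdir -p pics; ls; python3 - <<'E'
from workcell import bot, claw, camera
import cv2, numpy as np
for n in ("scene","top"):
    c=camera(n); cv2.imwrite(f"pics/{n}0.png",c["frame"][:,:,::-1]); 
    np.savez(f"{n}0.npz",**c); print(n,c["mtx"].round(1).tolist(),c["R"].round(3).tolist(),c["t"].round(3).tolist())
print(bot.current_time_s(),bot.current_tcp_rot())
E
```

```text
pics
scene [[518.2, 0.0, 315.3], [0.0, 518.2, 201.3], [0.0, 0.0, 1.0]] [[-0.702, -0.711, -0.021], [-0.472, 0.487, -0.735], [0.533, -0.506, -0.678]] [0.425, 0.297, 1.31]
top [[471.5, 0.0, 325.2], [0.0, 471.5, 201.5], [0.0, 0.0, 1.0]] [[-0.068, -0.998, -0.005], [-0.974, 0.067, -0.214], [0.214, -0.01, -0.977]] [0.079, 0.546, 1.666]
0.1 [-3.09788555e+00 -5.09214142e-01  1.98067238e-04]
```

View pics/scene0.png

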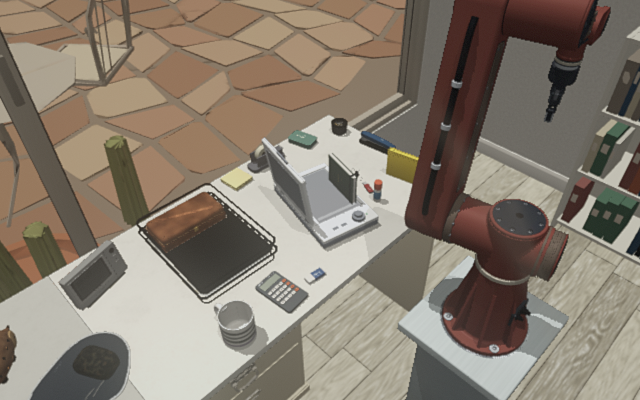

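View pics/top0.png

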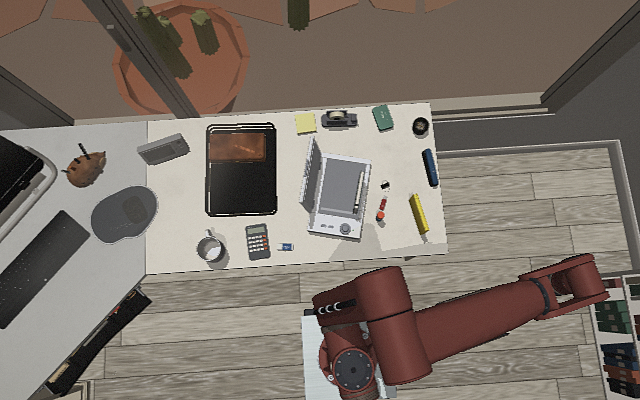

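Scene picture: the scanner is around (325,195) with its lid open on the left. The green notebook stands at about (343,178), a yellow one at (403,165), and a flat green item at (302,138). In the top view the notebook's upper edge is at (360,190) and the button at (345,229). The notebook meant is the dark green one standing on the glass. I'll confirm that in enlarged crops.

```bash
python3 - <<'E'
import cv2
a=cv2.imread("pics/top0.png")[130:250,290:400]; b=cv2.imread("pics/scene0.png")[130:250,255:390]
a=cv2.resize(a,None,fx=5,fy=5,interpolation=cv2.INTER_CUBIC); b=cv2.resize(b,None,fx=5,fy=5,interpolation=cv2.INTER_CUBIC)
cv2.imwrite("pics/tc.png",a); cv2.imwrite("pics/sc.png",b)
E
```

```text
(no output)
```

View pics/tc.png

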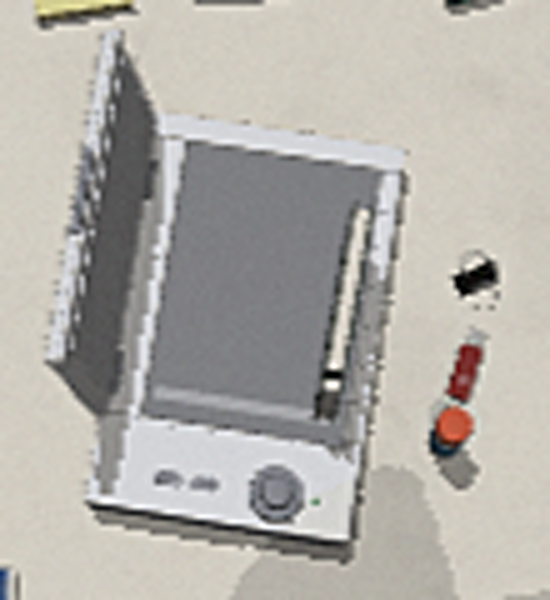

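View pics/sc.png

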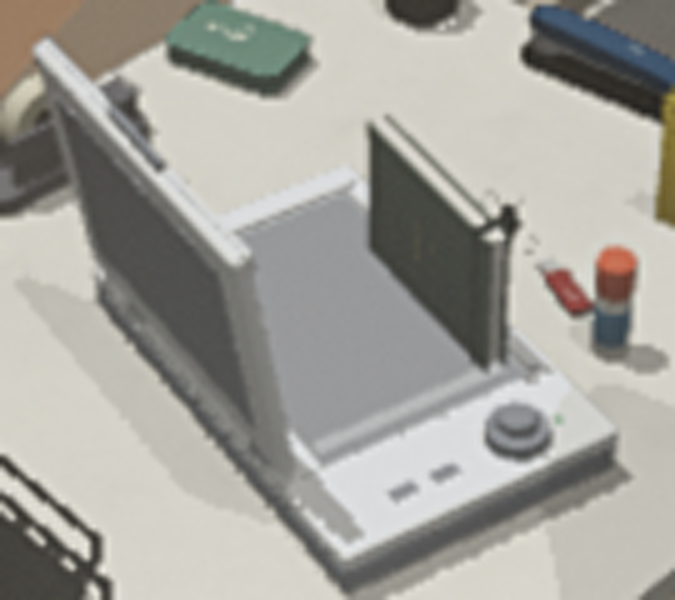

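Crops confirm it: the green notebook stands beside the right frame (top crop from (362,208) to (325,415)), and no other dark green thing stands on the glass. The button is at top crop (277,492). Next I compute positions.

```bash
cat > h.py <<'E'
import numpy as np
def ray(c,p):
    d=c["R"].T@np.linalg.solve(c["mtx"],[p[0],p[1],1.]); return -c["R"].T@c["t"],d
def onplane(c,p,z):
    o,d=ray(c,p); return o+d*(z-o[2])/d[2]
def two(c1,p1,c2,p2):
    (a,d),(b,e)=ray(c1,p1),ray(c2,p2); s=np.linalg.lstsq(np.c_[d,-e],b-a,rcond=None)[0]
    P,Q=a+d*s[0],b+e*s[1]; return (P+Q)/2,np.linalg.norm(P-Q)
E
python3 - <<'E'
import numpy as np; from h import *
T=dict(np.load("top0.npz")); S=dict(np.load("scene0.npz"))
t=lambda u,v:(u/5+289.6,v/5+129.6); s=lambda u,v:(u/5+254.6,v/5+129.6)
np.set_printoptions(precision=4,suppress=True)
P={}
for n,p,z in [("FL",(90,502),.038),("FR",(349,541),.038),("RR",(407,154),.038),("btn",(277,490),.043),("nbfar",(362,208),.138),("nbnear",(325,416),.138)]:
    P[n]=onplane(T,t(*p),z); print("top",n,P[n])
for n,p,z in [("FL",(347,556),.038),("FR",(617,440),.038),("btn",(519,417),.043),("nbfarFront",(369,125),.138),("nbnearFront",(490,240),.138),("nbnearBack",(508,240),.138)]:
    P["s"+n]=onplane(S,s(*p),z); print("scene",n,P["s"+n])
d=P["FR"]-P["FL"]; print("w",np.hypot(*d[:2]),"yaw",np.arctan2(d[1],d[0])+np.pi/2)
d=P["RR"]-P["FR"]; print("l",np.hypot(*d[:2]),"yaw",np.arctan2(d[1],d[0]))
d=P["snbfarFront"]-P["snbnearFront"]; print("nb",np.hypot(*d[:2]),"yaw",np.arctan2(d[1],d[0]))
for n,a,b in [("lidnear",(50,360),(245,258)),("lidfar",(115,32),(40,45)),("btn",(277,490),(519,417))]: print(n,two(T,t(*a),S,s(*b)))
E
```

```text
top FL [0.4524 0.113  0.038 ]
top FR [ 0.4108 -0.0736  0.038 ]
top RR [ 0.701  -0.1418  0.038 ]
top btn [ 0.4511 -0.0239  0.043 ]
top nbfar [ 0.633  -0.0948  0.138 ]
top nbnear [ 0.4855 -0.0565  0.138 ]
scene FL [0.4516 0.1153 0.038 ]
scene FR [ 0.403  -0.0624  0.038 ]
scene btn [ 0.4542 -0.0328  0.043 ]
scene nbfarFront [ 0.63   -0.0858  0.138 ]
scene nbnearFront [ 0.5024 -0.0562  0.138 ]
scene nbnearBack [ 0.4948 -0.0635  0.138 ]
w 0.19112795737140423 yaw -0.21943323884997468
l 0.2981001428773593 yaw -0.2308145575184416
nb 0.13100267161564982 yaw -0.2282240361050937
lidnear (array([0.5166, 0.1263, 0.2284]), np.float64(0.004004358316605085))
lidfar (array([0.7455, 0.071 , 0.2223]), np.float64(0.0010118528941257185))
btn (array([ 0.4485, -0.0241,  0.0532]), np.float64(0.002418625522434696))
```

```bash
cat >> h.py <<'E'
yaw=-0.228; C=np.array([.577,-.0135,0]); c_,s_=np.cos(yaw),np.sin(yaw)
def W(x,y,z): return (C+[x*c_-y*s_,x*s_+y*c_,z]).tolist()
def L(P): d=np.array(P)-C; return np.array([d[0]*c_+d[1]*s_,-d[0]*s_+d[1]*c_,d[2]]).round(4)
ORI=(np.pi*np.array([np.cos((yaw+np.pi/2)/2),np.sin((yaw+np.pi/2)/2),0])).tolist()
E
python3 - <<'E'
from workcell import bot, claw, camera
from h import *; import cv2
claw.gripper_to(0.0)
bot.move_ptp(W(0,-.125,.26),ORI)
bot.move_linear(W(0,-.125,.122),.15)
f0=np.array(bot.current_force())
bot.move_linear(W(0,-.095,.122),.06)
for y in np.arange(-.09,-.044,.005):
    bot.move_linear(W(0,y,.122),.04); print(round(y,3),(np.array(bot.current_force())-f0).round(2))
bot.move_linear(W(0,-.125,.125),.15)
bot.move_linear(W(0,-.125,.27),.25)
print(bot.current_time_s(),bot.current_joint_positions())
for n in ("scene","top"):
    c=camera(n); np.savez(f"{n}1.npz",**c); cv2.imwrite(f"pics/{n}1.png",c["frame"][:,:,::-1])
a=cv2.imread("pics/top1.png")[130:250,290:400]; b=cv2.imread("pics/scene1.png")[130:250,255:390]
z=lambda i:cv2.resize(i,None,fx=3,fy=4,interpolation=cv2.INTER_CUBIC)
cv2.imwrite("pics/both1.png",np.hstack([z(a),z(b)]))
E
```

```text
-0.09 [-0.74 -0.11 -0.14]
-0.085 [-0.23  0.01 -0.35]
-0.08 [-0.93 -0.78 -0.57]
-0.075 [-0.58  0.18 -0.56]
-0.07 [ 0.19 -0.43  0.39]
-0.065 [-0.3  -0.43  0.18]
-0.06 [-0.67 -0.33 -0.51]
-0.055 [-0.48 -0.    0.56]
-0.05 [-0.05  0.35 -0.13]
-0.045 [-1.44 -0.36  0.68]
8.8167 [-3.64917457e-01  6.06814482e-02  1.71786627e+00  1.03742826e-04
  1.36542592e+00 -1.37741050e-01]
```

View pics/both1.png

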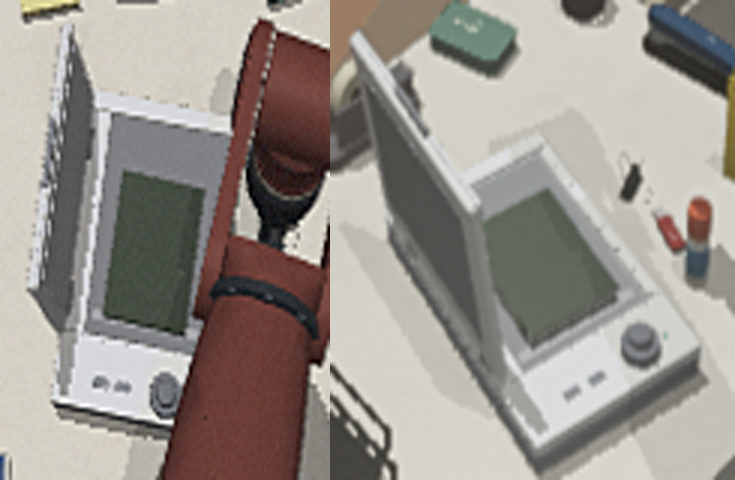

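The notebook lies flat in both views (top half: corners about (122,172), (205,190), (185,335), (103,318)). I'll check its clearance from the frame.

```bash
python3 - <<'E'
import numpy as np,cv2; from h import *
T=dict(np.load("top1.npz"));S=dict(np.load("scene1.npz"))
for n,c,(x0,x1,y0,y1) in (("top",T,(318,366,165,222)),("scene",S,(305,375,165,222))):
    h=cv2.cvtColor(c["frame"],cv2.COLOR_RGB2HSV); m=np.zeros(h.shape[:2],np.uint8)
    f=c["frame"].astype(int); g=(f[:,:,1]-f[:,:,2]>6)&(f[:,:,1]>=f[:,:,0])&(f[:,:,1]<110)
    m[y0:y1,x0:x1]=g[y0:y1,x0:x1]; m=cv2.morphologyEx(m,cv2.MORPH_OPEN,np.ones((3,3),np.uint8))
    k=max(cv2.findContours(m,0,2)[0],key=cv2.contourArea)
    q=cv2.approxPolyDP(cv2.convexHull(k),3,True)[:,0]
    for p in q: print(n,p,L(onplane(c,p,.049)))
E
```

```text
top [331 173] [0.0741 0.044  0.049 ]
top [356 177] [ 0.0736 -0.0503  0.049 ]
top [350 212] [-0.0612 -0.0479  0.049 ]
top [325 208] [-0.061   0.0449  0.049 ]
scene [328 178] [ 0.0637 -0.0538  0.049 ]
scene [349 202] [-0.0657 -0.0465  0.049 ]
scene [322 213] [-0.062   0.0476  0.049 ]
scene [311 203] [-0.0071  0.0524  0.049 ]
scene [307 185] [0.0709 0.0199 0.049 ]
```

```bash
python3 - <<'E'
from workcell import bot, claw, camera
from h import *; import cv2
X=.0275
bot.move_linear(W(X,-.125,.34),.3)
bot.move_linear(W(X,.205,.34),.3)
bot.move_linear(W(X,.205,.19),.25)
f0=np.array(bot.current_force())
bot.move_linear(W(X,.165,.19),.1)
for y in np.arange(.15,.035,-.015):
    bot.move_linear(W(X,y,.19),.06); f=np.array(bot.current_force())-f0; print(round(y,3),f.round(2))
    if np.linalg.norm(f)>25: print("STOP"); break
bot.move_linear(W(X,.07,.21),.15)
bot.move_linear(W(X,.07,.30),.25)
bot.pause(1.5)
print(bot.current_time_s())
for n in ("scene","top"):
    c=camera(n); np.savez(f"{n}2.npz",**c); cv2.imwrite(f"pics/{n}2.png",c["frame"][:,:,::-1])
a=cv2.imread("pics/top2.png")[130:250,290:400]; b=cv2.imread("pics/scene2.png")[130:250,255:390]
z=lambda i:cv2.resize(i,None,fx=3,fy=4,interpolation=cv2.INTER_CUBIC)
cv2.imwrite("pics/both2.png",np.hstack([z(a),z(b)]))
E
```

```text
0.15 [-0.57 -1.22 -0.03]
0.135 [ 0.2  -1.08 -0.28]
0.12 [-1.79 -0.44  5.11]
0.105 [-0.29 -0.39 -0.66]
0.09 [-0.29 -0.03 -0.27]
0.075 [ 0.29 -0.65 -0.02]
0.06 [-0.15 -1.74 -0.37]
0.045 [-0.31 -1.56 -0.09]
17.4417
```

View pics/both2.png

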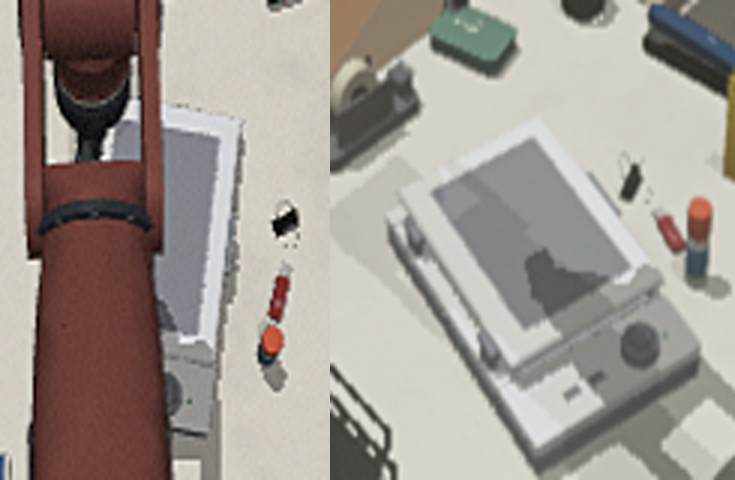

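The lid is down and looks level in the scene view, with its hinge posts raised at (415,235) and (488,350). The button at (640,345) is clear. Pressing it now.

```bash
python3 - <<'E'
from workcell import bot, claw, camera
from h import *; import cv2
B=np.array([.4485,-.0241]); P=lambda z:[B[0],B[1],z]
bot.move_ptp(P(.15),ORI)
bot.move_linear(P(.068),.15); bot.pause(.15)
f0=np.array(bot.current_force()); z=.062; out=[]
bot.move_linear(P(z),.05)
while z>.036:
    z-=.001; bot.move_linear(P(z),.02); f=bot.current_force()[2]-f0[2]; out.append((round(z,4),round(f,1)))
    if f>9: break
bot.pause(.2); print(out,bot.current_force()[2]-f0[2],bot.current_tool_pos(),bot.current_time_s())
c=camera("scene"); cv2.imwrite("pics/press.png",c["frame"][:,:,::-1])
bot.move_linear(P(.15),.15)
bot.move_linear([B[0]-.02,B[1]-.22,.25],.3)
print(bot.current_time_s())
for n in ("scene","top"):
    c=camera(n); np.savez(f"{n}3.npz",**c); cv2.imwrite(f"pics/{n}3.png",c["frame"][:,:,::-1])
z=lambda i:cv2.resize(i,None,fx=3,fy=4,interpolation=cv2.INTER_CUBIC)
r=lambda n,a,b:z(cv2.imread(f"pics/{n}.png")[130:250,a:b])
cv2.imwrite("pics/both3.png",np.hstack([r("scene3",255,390),r("press",255,385)]))
E
```

```text
[(0.061, np.float64(-0.4)), (0.06, np.float64(0.8)), (0.059, np.float64(1.0)), (0.058, np.float64(0.8)), (0.057, np.float64(1.0)), (0.056, np.float64(2.3)), (0.055, np.float64(3.3)), (0.054, np.float64(3.9)), (0.053, np.float64(9.9))] 10.672853605050754 [ 0.44876931 -0.02414457  0.05393725] 22.0583
23.8667
```

View pics/both3.png

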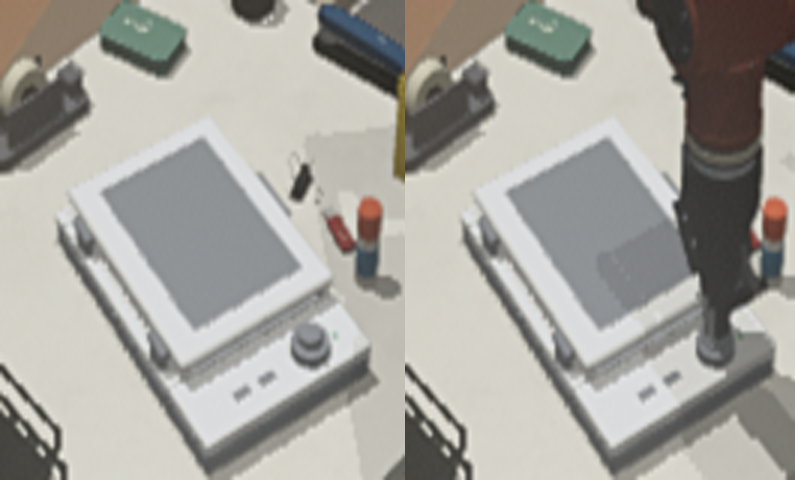

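View pics/top3.png

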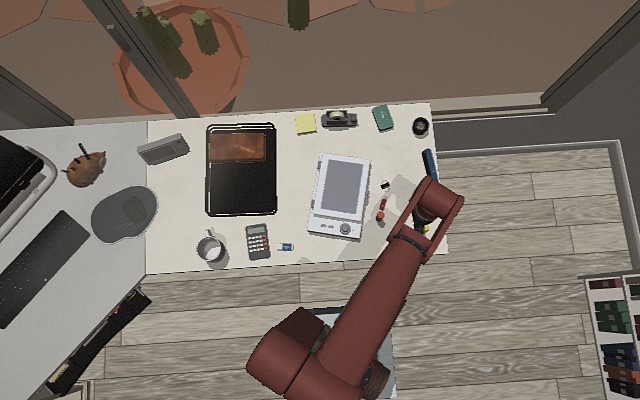

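Left half: the button is back up at (310,340) and the lid is resting on the notebook. Right half: the fingertip on the button. Bystanders have not moved. I'll check the lid is level by triangulating the corners of its grey panel.

```bash
python3 - <<'E'
import numpy as np,cv2; from h import *
Q={}
for n,(x0,x1,y0,y1) in (("top",(305,375,150,228)),("scene",(275,372,155,225))):
    c=dict(np.load(n+"3.npz")); g=cv2.cvtColor(c["frame"],cv2.COLOR_RGB2GRAY)
    m=np.zeros_like(g); m[y0:y1,x0:x1]=((g>100)&(g<175))[y0:y1,x0:x1]; m=cv2.morphologyEx(m,cv2.MORPH_OPEN,np.ones((5,5),np.uint8))
    k=max(cv2.findContours(m,0,2)[0],key=cv2.contourArea)
    q=cv2.approxPolyN(cv2.convexHull(k),4).reshape(-1,2).astype(float)
    Q[n]=(c,sorted([(tuple(L(onplane(c,p,.061))),p) for p in q],key=lambda t:(t[0][0]>.03,t[0][1]>0)))
for a,b in zip(Q["top"][1],Q["scene"][1]):
    P,e=two(Q["top"][0],a[1],Q["scene"][0],b[1]); print(a[1],b[1],L(P),round(e,4))
E
```

```text
[356. 214.] [354. 196.] [-0.0656 -0.068   0.0621] 0.0061
[320. 208.] [319. 212.] [-0.0675  0.0618  0.0651] 0.0011
[363. 164.] [322. 164.] [ 0.1241 -0.0689  0.0591] 0.0009
[329. 159.] [288. 178.] [0.1233 0.059  0.0588] 0.0013
```

The lid is level at about 61 mm (59–65 mm at the four corners), as expected with the notebook under it, so I'm handing in.

```bash
python3 -c "
from workcell import bot
print(bot.job_done(), bot.current_time_s())"
```

```text
the job is handed in; nothing more can be done
the job is handed in; nothing more can be done
```

The job is handed in: the notebook lies flat on the glass inside the frame, the lid is down level on it, and the scan button was pressed to its stop and came back up; robot time was about 24 s, and no other object on the desk appeared to have moved.

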